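Present the slide carrier to the inspection camera

ROBOT

A 6-joint arm with a two-finger parallel gripper is mounted at the origin on the work surface. World frame = base frame: x ahead of the robot, y to its left, z up, the work surface at z = 0. Lengths are in m, angles in rad, forces in N, time in s.
With the tool pointing down it reaches from about 0.275 to 0.875 m from the base axis. Payload 12.5 kg.
Tool frame: the origin (TCP) lies at the very end of the fingers, on their centre line; the grasp point (between the pads) lies behind it (r.grip_point_offset is the z of the grasp point in the tool frame, in m); z points along the fingers, y is the line along which they close (so a half turn about z gives the same grasp; the last joint's range is limited). The gripper opens to 85 mm and grips with 20 to 120 N. Pads are 22 mm wide; open, the fingers measure 114 mm over their backs; the gripper's body (76 mm by 85 mm) begins 54 mm behind the grasp point. The pads swing forward as they close: fully open they stand 13 mm farther back than shut.
Start: joints at [-1.257, 0.351, 1.652, -0, 1.139, -0.085], TCP at [0.214, -0.507, 0.231] pointing down, gripper open.
Joint ranges: [-2.75, 2.75], [-0.79, 2.1], [0.01, 2.65], [-1.57, 4.71], [0.07, 3.14], [-2.87, 2.87]. Speed limits (rad/s): [2.22, 2.22, 2.79, 3.14, 3.14, 3.14].

INTERFACE

Orientations are given as a unit quaternion [w, x, y, z].
In Python, from plant import r gives the robot as it stands.
- The arm moves only by the tool send_rows, never from a script. Its argument "steps" is text: rows parted by semicolons, each of 7 numbers parted by spaces: the opening, from 0 (shut) to 1 (fully open), then the shift along the tool's x, y, z in mm, then the turn, a rotation vector about the tool's x, y, z in rad. A call has 1 to 12 rows; each row shifts and turns the commanded pose from where the row before left it, along the tool's axes as they then stand; what a row does not reach is not made up. A row lasts 1/12 s, in which the tool goes at most 41.7 mm and 7.16 degrees, less where a joint would pass 70% of its speed; a pose out of reach is approached as far as the arm can. A call is refused whole if a number of a shift passes 41.7 or a number of a turn 0.125, either way. A call with a gripper value outside its range is refused whole. The fingers move at their own pace and stop on an object; "force" is the grip in N (left out, the last holds). Time passes only in rows, so rows that do not move let the fingers close. It gives the time, the measured TCP pose, the force, the opening and the grip force at its end, in the units of the state.
- r.get_obs(): the state, without advancing time (a new reading comes with each control period).
- r.grab_frame(name): name is "scene" or "top" or "wrist"; returns the picture (384x512x3 uint8, red, green, blue); there is no depth.
- r.camera_model(name): a dict with "K" (3x3 intrinsics, pixels), "R" (3x3) and "t" (3): a world point X has camera coordinates R X + t. Camera axes: x right, y down, z forward; pixel columns grow to the right and rows downward; lengths in m; the calibration is good to about 2 mm. A picture is of the moment at which its call begins: read the wrist's pose just before it. camera_model takes no time and is no camera call; for the wrist camera it gives the pose at the moment of the call.
- r.sign_off(): hands the job in; it is judged then, once.
Trained networks look in the newest picture that a camera, given by its name, has taken for a name from the list of things; names that differ only in an ending like _2 or _b are one class to them, and where a whole thing is asked for, a point or a joint stands for the part that bears it (a point fixed in the world has none). Each returns a list of dicts, best first, with "confidence" (0 to 1); they miss things now and then, are a little off and sometimes report something else, mostly with a low value. They report only what shows in the picture. A call takes as long as a camera call.
- r.spot_in(camera, label): "bbox" ([left, top, right, bottom] in pixels, round what is visible of it).
- r.cut_out(camera, label): "mask" (384x512 bool, what is visible of it) and "bbox" ([left, top, right, bottom] in pixels, round what is visible of it).
- r.mark_of(camera, label): "pixel" ([column, row] in pixels: a listed point, or the origin of a listed thing).
The state is a dict: "time_s": time; "joint_pos": joint angles; "joint_vel": joint speeds; "joint_efforts": joint torques, N m; "eef_pos": TCP position; "tool_rot": TCP orientation; "force": force on the tool from outside, world axes, zero at the start; "wrist_torque": the same for the moment, N m; "grip_width": opening from 0.0 (shut) to 1.0 (fully open); "grasp_force": force on a finger pad.
Only numpy, scipy, OpenCV 4.12 (cv2) and the standard library are available. Lean on these libraries where they do the work, as an engineer would, in place of code of your own. Each camera call takes 0.05 s, during which the arm holds its last target. There are 200 camera calls.

TASK

Lift the lid off the steel slide dish by its knob and set it down flat on the bench, knob up and clear of the dish. Then lift the slide carrier out of the dish and hold it upright in the air in front of the inspection camera: the middle of the slides centred on the lens at lens height, 15 cm from the front of the lens, the broad faces of the slides square to the camera (either face). Finish while still holding it there, quite still; drop nothing, do not touch the camera, and leave the dish and the other things on the bench where they are.

Things in the scene. Friction and masses are not known exactly. Their poses are not given: they have to be found in the camera images.
- dish: Open rectangular stainless-steel dish, loose on the bench, 0.8 kg, outside 130 (own x) by 80 (own y) by 80 mm high, walls and floor 4 mm thick. The bench between it and the inspection camera is free. Origin: centre of its underside.
- lid: Loose deep steel lid on the dish's rim, about 0.25 kg: box open below, outside 144 (own x) by 94 mm, 62 mm high without its knob. An 8 mm skirt hangs outside the rim with 3 mm play; raise it straight up 60 mm to clear the carrier inside. Origin: centre of its lower edge plane, 72 mm above the dish's underside when closed, at bench level when set down; own z up.
- carrier: Aluminium slide carrier standing loose in the dish under the lid, about 0.16 kg: foot 96 (own x) by 36 (own y) by 8 mm, frame 96 mm wide, 14 mm thick, 88 mm high, holding three glass slides side by side, and a grip tab on top (118 mm high in all). The slides' broad faces look along own +y and -y. Origin: centre of its underside, 4 mm above the dish's underside at the start; own z up.
- slides_mid (a point): Middle of the three glass slides in the carrier, on its centre line, 44 mm above its underside. Axes as the carrier's.
- lens (a point): Centre of the lens front of the inspection camera, a white head 85 by 62 by 56 mm (long, wide, high) with a black lens barrel of diameter 44 mm, on a steel column to the robot's right. Own x is level and points out of the lens along its view, roughly to the robot's left; z up. Head top 28 mm above the lens centre. Lens height differs from run to run (165 to 235 mm above the bench) and then stays.
- bottle: Bystander: amber bottle with a white cap, diameter 54, 125 mm high. Origin: centre of its underside.
- jar: Bystander: round steel jar with a small knob on top, diameter 90, 116 mm high. Origin: centre of its underside.
- petri: Bystander: two stacked pale dishes as one piece, diameter 92, 36 mm high. Origin: centre of its underside.
- slidebox: Bystander: flat wooden slide box 100 by 85 by 34 mm. Origin: centre of its underside.
- knob (a point): Middle of the head of the black round knob in the centre of the lid's top: head diameter 32 mm, 26 mm high, on a neck 10 mm high. 85 mm above the lid's origin, 23 mm above its flat top.
- tab (a point): Middle of the grey grip tab on top of the carrier: 44 mm long (carrier's x), 12 mm thick (its y), 30 mm high, 103 mm above the carrier's origin, 59 mm above the middle of the slides. It stands above the dish's rim once the lid is off.
- camera: The inspection camera's stand: grey foot 150 (own x) by 120 (own y) by 14 mm with a steel column of diameter 22 mm, fixed; carries the sliding camera head. Origin: centre of the foot's underside; own x points the way the lens looks, the lens front lies 52.5 mm along it. Column top 314 mm above the bench.

How it is judged:
By the outcome, as a careful person would: the job done as asked, in the order asked, and still so for the second after the job is handed in, while the arm keeps its last pose, push and grip.
It also fails if it takes over 58 s, if anything falls off the work surface, if the arm or the gripper's body presses on something with over 40 N, if the wrist force passes 120 N, or if a joint passes its speed limit or range.

## Working session

There is one attempt and no reset: what is moved stays moved. The work goes in short steps, Python scripts to look and compute and a tool call to move; the robot and the scene stay as the last step left them, time stands still between calls to the robot, and variables do not carry over. Pictures are saved under pics/ and viewed, at most 10 in all, crops included, and the job is handed in when it is done.

Besides the shell and the picture viewer there is one more tool, called after ">>>" by a JSON object that holds its "method" and its "body". send_rows: Moves the arm, as the interface text tells. Its arguments: {"type":"object","properties":{"steps":{"type":"string"},"force":{"type":"number"}},"required":["steps"]}

```bash
mkdir -p pics; ls; cat > h.py <<'E'
import numpy as np, cv2
from plant import r
from scipy.spatial.transform import Rotation as Ro
def P(c):
    m=r.camera_model(c); return np.array(m["K"])@np.c_[np.array(m["R"]),np.array(m["t"])]
def tri(Ps,us):
    A=np.vstack([[u[0]*p[2]-p[0],u[1]*p[2]-p[1]] for p,u in zip(Ps,us)])
    A=A/np.linalg.norm(A[:,:3],axis=1)[:,None]
    return np.linalg.lstsq(A[:,:3],-A[:,3],rcond=None)[0]
def onz(p,u,z):
    A=np.vstack([u[0]*p[2]-p[0],u[1]*p[2]-p[1]]); return np.linalg.solve(A[:,:2],-A[:,3]-A[:,2]*z)
def proj(p,X):
    q=p@np.r_[X,1]; return q[:2]/q[2]
def pose():
    o=r.get_obs(); q=o["tool_rot"]; return np.array(o["eef_pos"]),Ro.from_quat([q[1],q[2],q[3],q[0]])
E
python3 - <<'E'
from h import *
ims=[r.grab_frame(c) for c in("scene","top")]
for c,i in zip(("scene","top"),ims): cv2.imwrite(f"pics/{c}0.png",i[...,::-1])
for l in("knob","lid","lens","camera","dish","bottle","jar","petri","slidebox"):
    m={}
    for c in("scene","top"):
        d=r.mark_of(c,l)
        m[c]=d[0] if d else None
        print(l,c,[(np.round(x["pixel"]),round(x["confidence"],2)) for x in d[:2]])
    if all(m.values()): print("  tri",tri([P("scene"),P("top")],[m["scene"]["pixel"],m["top"]["pixel"]]).round(4))
print(r.grip_point_offset, r.get_obs())
E
```

```text
pics
knob scene [(array([313., 162.]), 0.77), (array([148., 208.]), 0.18)]
knob top [(array([182., 205.]), 0.63)]
  tri [0.5538 0.2189 0.1375]
lid scene [(array([310., 174.]), 0.61)]
lid top [(array([186., 207.]), 0.92), (array([394., 221.]), 0.28)]
  tri [0.5523 0.216  0.0661]
lens scene [(array([148., 207.]), 0.68)]
lens top [(array([396., 226.]), 0.96)]
  tri [ 0.4917 -0.3851  0.1562]
camera scene [(array([144., 242.]), 0.71)]
camera top [(array([230., 145.]), 0.73), (array([393., 221.]), 0.69)]
  tri [ 0.7211 -0.1732  0.3843]
dish scene [(array([312., 183.]), 0.83)]
dish top []
bottle scene [(array([309., 242.]), 0.56)]
bottle top [(array([232., 144.]), 0.52)]
  tri [ 0.7661  0.087  -0.0196]
jar scene [(array([368., 176.]), 0.61)]
jar top [(array([116., 187.]), 0.8), (array([396., 225.]), 0.39)]
  tri [ 0.6221  0.4516 -0.0029]
petri scene [(array([339., 142.]), 0.91)]
petri top [(array([116., 251.]), 0.94)]
  tri [0.417  0.4441 0.0066]
slidebox scene [(array([271., 267.]), 0.92)]
slidebox top [(array([281., 135.]), 0.93)]
  tri [ 0.7928 -0.0757 -0.0212]
-0.0187 {'time_s': 1.0, 'joint_pos': array([-1.25664090e+00,  3.50702804e-01,  1.65178037e+00,  4.20598737e-05,
        1.13912878e+00, -8.45966801e-02]), 'joint_vel': array([ 3.94536672e-04,  7.14033221e-05,  2.29220640e-03,  2.55310280e-04,
       -2.39359910e-03,  6.44097847e-04]), 'joint_efforts': array([-1.56449674e-03, -5.06033957e+01, -2.91643381e+01, -7.00743817e-05,
        6.31071744e-04,  2.55330860e-06]), 'eef_pos': array([ 0.21357881, -0.50682489,  0.23129549]), 'tool_rot': array([-1.17751579e-05,  9.80192088e-01,  1.98049160e-01,  1.78697639e-05]), 'force': array([-0.41945146,  0.40451342,  0.56668527]), 'wrist_torque': array([ 0.00226418, -0.00146365,  0.01275318]), 'grasp_force': 0.0, 'grip_width': 1.0015712113596726}
```

View pics/scene0.png

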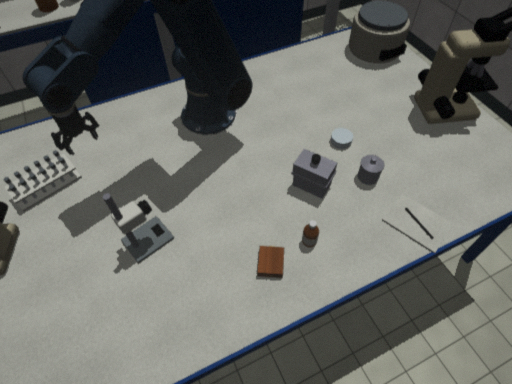

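View pics/top0.png

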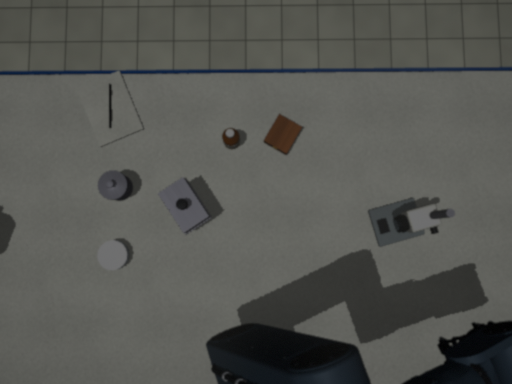

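The scene view shows the knob at (316,158) on the lid and the inspection head at about (135,212) with its lens barrel at (145,207). The top view shows the knob at (183,204), the camera head at (425,217) and its lens end at about (397,224). The jar, petri, bottle and slide box are all clear of the path. Next I move above the lid for wrist views.

```bash
cat >> h.py <<'E'
def down(yaw): # tool down, tool x at yaw
    return Ro.from_matrix(np.array([[np.cos(yaw),np.sin(yaw),0],[np.sin(yaw),-np.cos(yaw),0],[0,0,-1]]))
def plan(p1,R1,n):
    p0,R0=pose(); d=(R0.inv()*R1).as_rotvec()
    print("total tool mm",(R0.inv().apply(p1-p0)*1e3).round(1),"turn",d.round(4),"norm",np.linalg.norm(d).round(3))
    for k in range(n):
        Rk=R0*Ro.from_rotvec(d*k/n); print((Rk.inv().apply(p1-p0)/n*1e3).round(1),(d/n).round(4))
E
python3 - <<'E'
from h import *
i=r.grab_frame("wrist"); cv2.imwrite("pics/w0.png",i[...,::-1])
m=r.camera_model("wrist"); R=np.array(m["R"]); C=-R.T@np.array(m["t"]); p,Rt=pose()
print("cam in tool",Rt.inv().apply(C-p).round(3),"view dir tool",Rt.inv().apply(R[2]).round(3),np.array(m["K"]).round(0).tolist())
for l in("lens","camera"): print(l,r.mark_of("wrist",l)[:2])
plan(np.array([.5,.15,.42]),Rt,22)
E
```

```text
cam in tool [ 0.08   0.001 -0.143] view dir tool [-0.307 -0.     0.952] [[284.0, 0.0, 250.0], [0.0, 284.0, 187.0], [0.0, 0.0, 1.0]]
lens []
camera []
total tool mm [ 519.  -494.  -188.7] turn [-0. -0. -0.] norm 0.0
[ 23.6 -22.5  -8.6] [-0. -0. -0.]
[ 23.6 -22.5  -8.6] [-0. -0. -0.]
[ 23.6 -22.5  -8.6] [-0. -0. -0.]
[ 23.6 -22.5  -8.6] [-0. -0. -0.]
[ 23.6 -22.5  -8.6] [-0. -0. -0.]
[ 23.6 -22.5  -8.6] [-0. -0. -0.]
[ 23.6 -22.5  -8.6] [-0. -0. -0.]
[ 23.6 -22.5  -8.6] [-0. -0. -0.]
[ 23.6 -22.5  -8.6] [-0. -0. -0.]
[ 23.6 -22.5  -8.6] [-0. -0. -0.]
[ 23.6 -22.5  -8.6] [-0. -0. -0.]
[ 23.6 -22.5  -8.6] [-0. -0. -0.]
[ 23.6 -22.5  -8.6] [-0. -0. -0.]
[ 23.6 -22.5  -8.6] [-0. -0. -0.]
[ 23.6 -22.5  -8.6] [-0. -0. -0.]
[ 23.6 -22.5  -8.6] [-0. -0. -0.]
[ 23.6 -22.5  -8.6] [-0. -0. -0.]
[ 23.6 -22.5  -8.6] [-0. -0. -0.]
[ 23.6 -22.5  -8.6] [-0. -0. -0.]
[ 23.6 -22.5  -8.6] [-0. -0. -0.]
[ 23.6 -22.5  -8.6] [-0. -0. -0.]
[ 23.6 -22.5  -8.6] [-0. -0. -0.]
```

>>> {"method": "send_rows", "body": {"steps": "1 23.6 -22.5 -15 0 0 0;1 23.6 -22.5 -15 0 0 0;1 23.6 -22.5 -15 0 0 0;1 23.6 -22.5 -15 0 0 0;1 23.6 -22.5 -15 0 0 0;1 23.6 -22.5 -15 0 0 0;1 23.6 -22.5 -15 0 0 0;1 0 0 0 0 0 0;1 0 0 0 0 0 0"}}

```text
time_s: 1.9
eef_pos: [0.3053, -0.2968, 0.3372]
tool_rot: [0.001, 0.98, 0.199, 0.0]
force: [0.1, -0.6, 0.2]
grip_width: 0.999
grasp_force: 0.0
```

```bash
python3 - <<'E'
from h import *
Pw=P("wrist");i=r.grab_frame("wrist"); cv2.imwrite("pics/w1.png",i[...,::-1]); np.save("P1.npy",Pw)
for l in("lens","camera"): print(l,r.mark_of("wrist",l)[:2])
print(pose()[0])
E
```

```text
lens [{'pixel': [405.0, 25.3], 'confidence': 0.95}]
camera [{'pixel': [380.7, 58.9], 'confidence': 0.61}]
[ 0.30426238 -0.29804516  0.3356743 ]
```

View pics/w1.png

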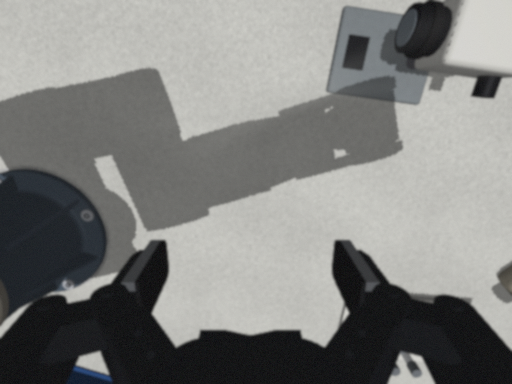

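The wrist picture shows the lens front at about (405,28). The foot's lens-side edge runs from (343,6) to (328,92). I take a second view for triangulation.

>>> {"method": "send_rows", "body": {"steps": "1 29 -9 5 0 0 0;1 29 -9 5 0 0 0;1 29 -9 5 0 0 0;1 29 -9 5 0 0 0;1 29 -9 5 0 0 0;1 0 0 0 0 0 0;1 0 0 0 0 0 0"}}

```text
time_s: 2.63
eef_pos: [0.421, -0.1998, 0.3101]
tool_rot: [-0.001, 0.98, 0.199, -0.001]
force: [-0.9, -0.5, 0.3]
grip_width: 0.998
grasp_force: 0.0
```

```bash
python3 - <<'E'
from h import *
Pw=P("wrist");i=r.grab_frame("wrist"); cv2.imwrite("pics/w2.png",i[...,::-1]); np.save("P2.npy",Pw)
d=r.mark_of("wrist","lens");print(d[:2], r.mark_of("wrist","camera")[:2])
print(pose()[0])
u=d[0]["pixel"]
print(tri([np.load("P1.npy"),Pw],[[405,25.3],u]))
print(tri([np.load("P1.npy"),Pw,P("scene"),P("top")],[[405,25.3],u,[148,207],[396,226]]))
E
```

```text
[{'pixel': [439.3, 182.4], 'confidence': 0.67}] [{'pixel': [402.6, 150.2], 'confidence': 0.75}]
[ 0.42017864 -0.20077242  0.31109854]
[ 0.49272151 -0.3744543   0.18323167]
[ 0.49492    -0.38268628  0.16747379]
```

View pics/w2.png

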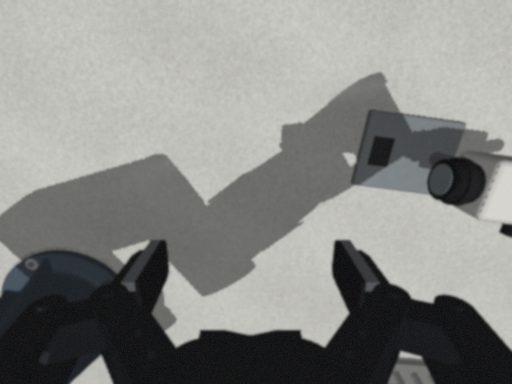

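Lens face ellipse centred at about (441,181); the foot's front edge runs (369,111) to (353,184), and its far corner is near (464,122).

```bash
python3 - <<'E'
from h import *
P1,P2=np.load("P1.npy"),np.load("P2.npy")
for p,c in((P1,[(343,6),(328,92),(418,104)]),(P2,[(369,111),(353,184),(465,122)])):
    w=[onz(p,u,.014) for u in c]; e=w[0]-w[1]
    print(np.round(w,4).tolist(),np.linalg.norm(e),"edge yaw",np.arctan2(e[1],e[0]), "mid",(w[0]+w[1])/2)
print(tri([P1,P2],[(405,28),(441,181)]))
p,Rt=pose()
plan(np.array([.50,.17,.36]),Rt,10)
E
```

```text
[[0.5442, -0.3418], [0.4321, -0.3767], [0.4717, -0.5158]] 0.11732555184864109 edge yaw 0.30159385570728986 mid [ 0.48814559 -0.35924155]
[[0.5435, -0.3414], [0.434, -0.3756], [0.5859, -0.483]] 0.1147547643138822 edge yaw 0.3025167907470567 mid [ 0.48873911 -0.35846097]
[ 0.49389668 -0.37901231  0.17677013]
total tool mm [ 217.  -311.   -48.9] turn [0. 0. 0.] norm 0.0
[ 21.7 -31.1  -4.9] [0. 0. 0.]
[ 21.7 -31.1  -4.9] [0. 0. 0.]
[ 21.7 -31.1  -4.9] [0. 0. 0.]
[ 21.7 -31.1  -4.9] [0. 0. 0.]
[ 21.7 -31.1  -4.9] [0. 0. 0.]
[ 21.7 -31.1  -4.9] [0. 0. 0.]
[ 21.7 -31.1  -4.9] [0. 0. 0.]
[ 21.7 -31.1  -4.9] [0. 0. 0.]
[ 21.7 -31.1  -4.9] [0. 0. 0.]
[ 21.7 -31.1  -4.9] [0. 0. 0.]
```

>>> {"method": "send_rows", "body": {"steps": "1 22 -31 -6 0 0 0;1 22 -31 -6 0 0 0;1 22 -31 -6 0 0 0;1 22 -31 -6 0 0 0;1 22 -31 -6 0 0 0;1 22 -31 -6 0 0 0;1 22 -31 -6 0 0 0;1 22 -31 -6 0 0 0;1 22 -31 -6 0 0 0;1 22 -31 -6 0 0 0;1 0 0 0 0 0 0;1 0 0 0 0 0 0"}}

```text
time_s: 3.78
eef_pos: [0.5034, 0.1716, 0.3712]
tool_rot: [0.0, 0.98, 0.199, 0.0]
force: [-0.7, -0.2, -0.3]
grip_width: 1.002
grasp_force: 0.0
```

```bash
python3 - <<'E'
from h import *
Pw=P("wrist");i=r.grab_frame("wrist"); cv2.imwrite("pics/w3.png",i[...,::-1]); np.save("P3.npy",Pw)
for l in("knob","lid","dish"): print(l,r.mark_of("wrist",l)[:2])
print(pose()[0])
E
```

```text
knob [{'pixel': [232.2, 102.7], 'confidence': 0.61}]
lid [{'pixel': [234.4, 104.0], 'confidence': 0.78}]
dish []
[0.50316628 0.16983563 0.37128872]
```

View pics/w3.png

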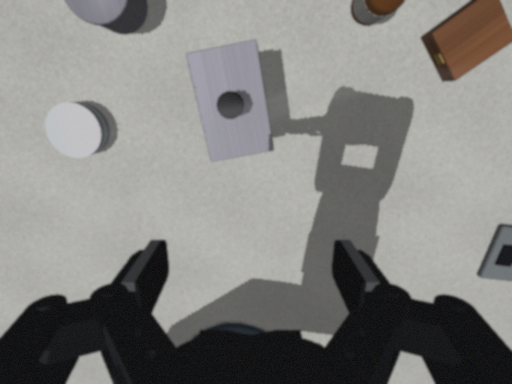

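Lid top corners are at about (187,52), (255,40), (271,150) and (211,161), with the knob head at (231,104).

```bash
python3 - <<'E'
from h import *
P3=np.load("P3.npy")
w=np.array([onz(P3,u,.134) for u in [(187,52),(255,40),(271,150),(211,161)]])
print(w.round(4).tolist(),"centre",w.mean(0),"sides",np.linalg.norm(np.roll(w,-1,0)-w,axis=1))
for a,b in((1,2),(0,3),(0,1),(3,2)): d=w[b]-w[a]; print(np.arctan2(d[1],d[0]))
k=tri([P3,P("scene"),P("top")],[(231,104),(316,158),(183,204)]); print(k)
print("knob at z.157",onz(P3,(231,104),.165))
E
```

```text
[[0.5943, 0.2924], [0.6387, 0.2212], [0.5242, 0.1486], [0.4785, 0.2179]] centre [0.5589291  0.22001347] sides [0.08387387 0.13549559 0.08298692 0.13764377]
-2.5764370174636952
-2.5699135339649004
-1.0133887579066427
-0.9876201177947841
[0.55830503 0.21849345 0.16099427]
knob at z.157 [0.56015135 0.21890958]
```

```bash
python3 - <<'E'
from h import *
plan(np.array([.559,.2195,.26]),down(.57),4)
E
```

```text
total tool mm [ 70.7 -24.2 111.3] turn [ 1.000e-04  2.000e-04 -1.732e-01] norm 0.173
[17.7 -6.1 27.8] [ 0.      0.     -0.0433]
[17.9 -5.3 27.8] [ 0.      0.     -0.0433]
[18.1 -4.5 27.8] [ 0.      0.     -0.0433]
[18.3 -3.7 27.8] [ 0.      0.     -0.0433]
```

>>> {"method": "send_rows", "body": {"steps": "1 17.7 -6.1 27.8 0 0 -0.0433;1 17.9 -5.3 27.8 0 0 -0.0433;1 18.1 -4.5 27.8 0 0 -0.0433;1 18.3 -3.7 27.8 0 0 -0.0433;1 0 0 0 0 0 0;1 0 0 0 0 0 0;1 0 0 0 0 0 0"}}

```text
time_s: 4.57
eef_pos: [0.5591, 0.2202, 0.2612]
tool_rot: [0.0, 0.96, 0.281, 0.001]
force: [1.0, 0.1, 0.6]
grip_width: 0.994
grasp_force: 0.0
```

```bash
python3 - <<'E'
from h import *
Pw=P("wrist");i=r.grab_frame("wrist"); cv2.imwrite("pics/w4.png",i[...,::-1]); np.save("P4.npy",Pw)
for l in("knob","lid"): print(l,r.mark_of("wrist",l)[:2],r.cut_out("wrist",l)[0]["bbox"])
print(pose()[0])
E
```

```text
knob [{'pixel': [250.9, 185.6], 'confidence': 0.77}, {'pixel': [250.4, 166.2], 'confidence': 0.39}] [197.0, 101.8, 297.0, 244.9]
lid [{'pixel': [251.7, 166.0], 'confidence': 0.88}] [203.2, 104.1, 293.2, 244.7]
[0.55899499 0.22081059 0.26141832]
```

View pics/w4.png

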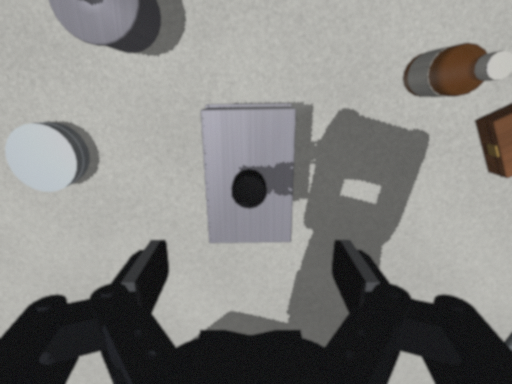

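The knob head is at (249,188). The lid top's corners are (203,109), (294,108), (291,242) and (209,243), so it is square to the tool.

```bash
python3 - <<'E'
from h import *
P3,P4=np.load("P3.npy"),np.load("P4.npy")
print("knob",tri([P3,P4],[(231,104),(249,188)]))
for a,b in(((187,52),(203,109)),((255,40),(294,108)),((271,150),(291,242)),((211,161),(209,243))): print(tri([P3,P4],[a,b]).round(4))
w=np.array([onz(P4,u,.134) for u in [(203,109),(294,108),(291,242),(209,243)]])
print("centre",w.mean(0),"sides",np.linalg.norm(np.roll(w,-1,0)-w,axis=1))
for a,b in((2,1),(3,0)): d=w[b]-w[a]; print(np.arctan2(d[1],d[0]))
print(onz(P4,(249,188),.160)); plan(np.array([.559,.2195,.1425]),down(.57),1)
E
```

```text
knob [0.55945736 0.21958911 0.15781002]
[0.5942 0.2923 0.1347]
[0.6401 0.2215 0.126 ]
[0.526  0.1482 0.138 ]
[0.4785 0.2183 0.135 ]
centre [0.55930767 0.21977001] sides [0.08349829 0.13765954 0.08740119 0.13790672]
0.5941128369773656
0.5657889557136369
[0.55972589 0.2202929 ]
total tool mm [ -0.9   1.  118.9] turn [ 0.0006 -0.0019  0.0014] norm 0.002
[ -0.9   1.  118.9] [ 0.0006 -0.0019  0.0014]
```

>>> {"method": "send_rows", "body": {"steps": "1 0 0.5 20 0 0 0;1 0 0 20 0 0 0;1 0 0 20 0 0 0;1 0 0 20 0 0 0;1 0 0 20 0 0 0;1 0 0 12 0 0 0;1 0 0 6 0 0 0;1 0 0 0 0 0 0;1 0 0 0 0 0 0"}}

```text
time_s: 5.57
eef_pos: [0.5596, 0.2208, 0.143]
tool_rot: [-0.0, 0.959, 0.282, 0.001]
force: [-0.8, 0.1, -0.0]
grip_width: 1.0
grasp_force: 0.0
```

>>> {"method": "send_rows", "body": {"steps": "0 0 0 0 0 0 0;0 0 0 0 0 0 0;0 0 0 0 0 0 0;0 0 0 0 0 0 0;0 0 0 0 0 0 0;0 0 0 0 0 0 0;0 0 0 0 0 0 0;0 0 0 0 0 0 0;0 0 0 0 0 0 0;0 0 0 0 0 0 0", "force": 60}}

```text
time_s: 6.4
eef_pos: [0.5593, 0.2208, 0.1427]
tool_rot: [-0.0, 0.959, 0.282, 0.0]
force: [-1.9, 0.1, 6.0]
grip_width: 0.356
grasp_force: 59.2
```

>>> {"method": "send_rows", "body": {"steps": "0 0 0 -3 0 0 0;0 0 0 -5 0 0 0;0 0 0 -8 0 0 0;0 0 0 -10 0 0 0;0 0 0 -12 0 0 0;0 0 0 -12 0 0 0;0 0 0 -12 0 0 0;0 0 0 -12 0 0 0;0 0 0 -8 0 0 0;0 0 0 -4 0 0 0;0 0 0 0 0 0 0;0 0 0 0 0 0 0"}}

```text
time_s: 7.4
eef_pos: [0.559, 0.2207, 0.2279]
tool_rot: [-0.0, 0.959, 0.282, -0.0]
force: [-1.2, 0.2, -3.4]
grip_width: 0.355
grasp_force: 59.5
```

```bash
python3 - <<'E'
from h import *
p,R=pose(); i=r.grab_frame("scene"); cv2.imwrite("pics/s1.png",cv2.resize(i[100:280,230:430],None,fx=3,fy=3)[...,::-1]); print(p)
plan(np.array([.45,.02,p[2]]),down(.57),9)
E
```

```text
[0.55898313 0.22068876 0.22786751]
total tool mm [-2.001e+02  1.098e+02 -2.000e-01] turn [-0.0003  0.0011  0.0019] norm 0.002
[-22.2  12.2  -0. ] [-0.      0.0001  0.0002]
[-22.2  12.2  -0. ] [-0.      0.0001  0.0002]
[-22.2  12.2  -0. ] [-0.      0.0001  0.0002]
[-22.2  12.2  -0. ] [-0.      0.0001  0.0002]
[-22.2  12.2  -0. ] [-0.      0.0001  0.0002]
[-22.2  12.2  -0. ] [-0.      0.0001  0.0002]
[-22.2  12.2  -0. ] [-0.      0.0001  0.0002]
[-22.2  12.2  -0. ] [-0.      0.0001  0.0002]
[-22.2  12.2  -0. ] [-0.      0.0001  0.0002]
```

View pics/s1.png

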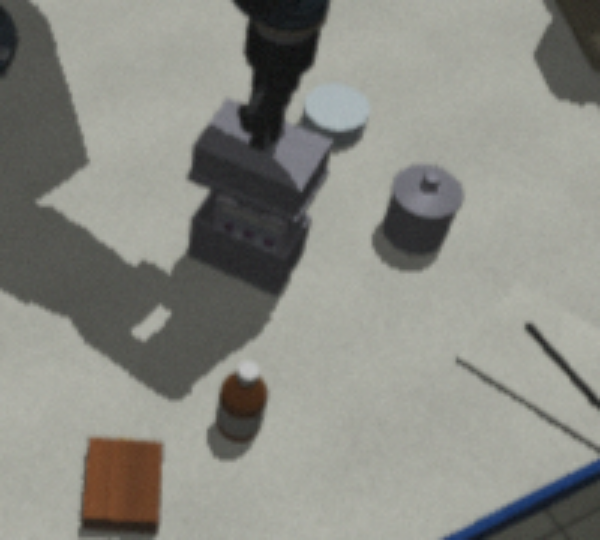

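The lid hangs level and clear above the dish (crop about (260,150)), with the carrier visible inside at (250,230). Now I move it aside.

>>> {"method": "send_rows", "body": {"steps": "0 -8 4.4 0 0 0 0;0 -18 9.9 0 0 0 0;0 -26 14.3 0 0 0 0;0 -30 16.4 0 0 0 0;0 -30 16.4 0 0 0 0;0 -30 16.4 0 0 0 0;0 -28 15.4 0 0 0 0;0 -18 9.9 0 0 0 0;0 -8 4.4 0 0 0 0;0 -4 2.2 0 0 0 0;0 0 0 10 0 0 0;0 0 0 15 0 0 0"}}

```text
time_s: 8.45
eef_pos: [0.4514, 0.0206, 0.2032]
tool_rot: [0.0, 0.959, 0.282, 0.001]
force: [0.7, -0.3, -2.8]
grip_width: 0.356
grasp_force: 59.7
```

>>> {"method": "send_rows", "body": {"steps": "0 0 0 20 0 0 0;0 0 0 20 0 0 0;0 0 0 20 0 0 0;0 0 0 20 0 0 0;0 0 0 20 0 0 0;0 0 0 12 0 0 0;0 0 0 8 0 0 0;0 0 0 4 0 0 0;0 0 0 2 0 0 0;0 0 0 0 0 0 0;0 0 0 0 0 0 0"}}

```text
time_s: 9.37
eef_pos: [0.4508, 0.0203, 0.0775]
tool_rot: [0.0, 0.959, 0.282, 0.0]
force: [-0.4, 0.6, -3.0]
grip_width: 0.353
grasp_force: 59.6
```

>>> {"method": "send_rows", "body": {"steps": "0 0 0 3 0 0 0;0 0 0 2 0 0 0;0 0 0 1 0 0 0;0 0 0 0.7 0 0 0;0 0 0 0.5 0 0 0;0 0 0 0 0 0 0;0 0 0 0 0 0 0"}}

```text
time_s: 9.95
eef_pos: [0.4503, 0.0204, 0.0706]
tool_rot: [-0.0, 0.959, 0.282, 0.0]
force: [-5.4, 1.6, 11.4]
grip_width: 0.35
grasp_force: 61.0
```

>>> {"method": "send_rows", "body": {"steps": "1 0 0 0 0 0 0;1 0 0 0 0 0 0;1 0 0 0 0 0 0;1 0 0 0 0 0 0;1 0 0 0 0 0 0;1 0 0 -5 0 0 0;1 0 0 -20 0 0 0;1 0 0 -30 0 0 0;1 0 0 -30 0 0 0;1 0 0 -30 0 0 0;1 0 0 -30 0 0 0;1 0 0 -30 0 0 0"}}

```text
time_s: 10.95
eef_pos: [0.45, 0.0202, 0.2468]
tool_rot: [0.0, 0.959, 0.282, 0.0]
force: [-0.0, -0.5, -0.9]
grip_width: 1.001
grasp_force: 0.0
```

>>> {"method": "send_rows", "body": {"steps": "1 20 -11 0 0 0 0;1 32 -17 0 0 0 0;1 32 -17 0 0 0 0;1 30 -17 0 0 0 0;1 16 -8 0 0 0 0;1 0 0 0 0 0 0;1 0 0 0 0 0 0"}}

```text
time_s: 11.53
eef_pos: [0.5216, 0.15, 0.2448]
tool_rot: [0.0, 0.959, 0.283, -0.0]
force: [0.3, -0.1, -0.1]
grip_width: 1.001
grasp_force: 0.0
```

```bash
python3 - <<'E'
from h import *
Pw=P("wrist");i=r.grab_frame("wrist"); cv2.imwrite("pics/w5.png",i[...,::-1]); np.save("P5.npy",Pw)
for l in("tab","carrier","dish","lid"): print(l,r.mark_of("wrist",l)[:2])
print(pose()[0])
E
```

```text
tab [{'pixel': [201.8, 107.0], 'confidence': 0.85}]
carrier [{'pixel': [214.1, 101.3], 'confidence': 0.83}]
dish [{'pixel': [221.7, 103.2], 'confidence': 0.82}]
lid [{'pixel': [298.3, 239.6], 'confidence': 0.71}]
[0.52153792 0.1486774  0.24513458]
```

View pics/w5.png

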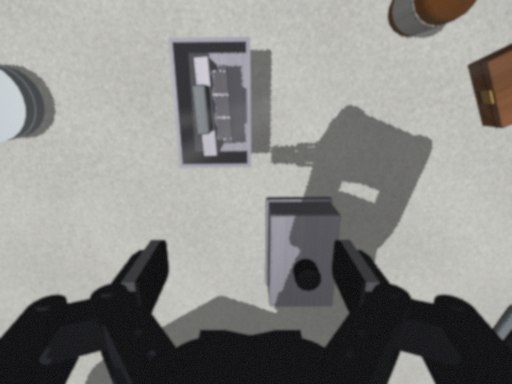

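The lid stands knob up at (305,255), clear of the dish. The grey tab is at about (201,108), between the white frame ends at (202,70) and (209,143).

```bash
python3 - <<'E'
from h import *
P5=np.load("P5.npy")
print("tab",onz(P5,(201,109),.122)); 
w=np.array([onz(P5,u,.08) for u in [(171,39),(249,39),(249,164),(182,165)]]); print("dish c",w.mean(0),np.linalg.norm(np.roll(w,-1,0)-w,axis=1))
a,b=onz(P5,(202,70),.092),onz(P5,(209,143),.092); d=a-b; print("frame yaw",np.arctan2(d[1],d[0]),np.linalg.norm(d),(a+b)/2)
t=onz(P5,(201,109),.122)
plan(np.r_[t,.235],down(.57),4)
E
```

```text
tab [0.55566719 0.2232811 ]
dish c [0.55982549 0.21930095] [0.07597357 0.12467393 0.07438741 0.12581999]
frame yaw 0.6247115152488544 0.07059807949319027 [0.55530649 0.22338739]
total tool mm [ 69.  -44.3  10.1] turn [ 0.0001 -0.0001  0.001 ] norm 0.001
[ 17.3 -11.1   2.5] [ 0.     -0.      0.0002]
[ 17.3 -11.1   2.5] [ 0.     -0.      0.0002]
[ 17.3 -11.1   2.5] [ 0.     -0.      0.0002]
[ 17.3 -11.1   2.5] [ 0.     -0.      0.0002]
```

Closer, over the tab, for the second view.

>>> {"method": "send_rows", "body": {"steps": "1 17.3 -11.1 2.5 0 0 0;1 17.3 -11.1 2.5 0 0 0;1 17.3 -11.1 2.5 0 0 0;1 17.3 -11.1 2.5 0 0 0;1 0 0 0 0 0 0;1 0 0 0 0 0 0"}}

```text
time_s: 12.28
eef_pos: [0.5558, 0.2241, 0.2346]
tool_rot: [0.0, 0.959, 0.282, -0.0]
force: [-0.1, 0.3, -0.6]
grip_width: 1.0
grasp_force: 0.0
```

```bash
python3 - <<'E'
from h import *
Pw=P("wrist");i=r.grab_frame("wrist"); cv2.imwrite("pics/w6.png",cv2.resize(i[60:300,130:370],None,fx=2.5,fy=2.5,interpolation=cv2.INTER_CUBIC)[...,::-1]); np.save("P6.npy",Pw)
for l in("tab","carrier"): print(l,r.mark_of("wrist",l)[:2])
c=r.cut_out("wrist","tab")[0]; print(c["bbox"],cv2.minAreaRect(np.argwhere(c["mask"])[:,::-1].astype(np.float32)))
print(pose()[0])
E
```

```text
tab [{'pixel': [249.9, 179.7], 'confidence': 0.84}]
carrier [{'pixel': [250.1, 157.7], 'confidence': 0.7}]
[235.9, 122.7, 266.1, 217.4] ((249.4532928466797, 171.2529296875), (95.87542724609375, 27.321691513061523), 86.42366790771484)
[0.55576702 0.22332529 0.23521735]
```

View pics/w6.png

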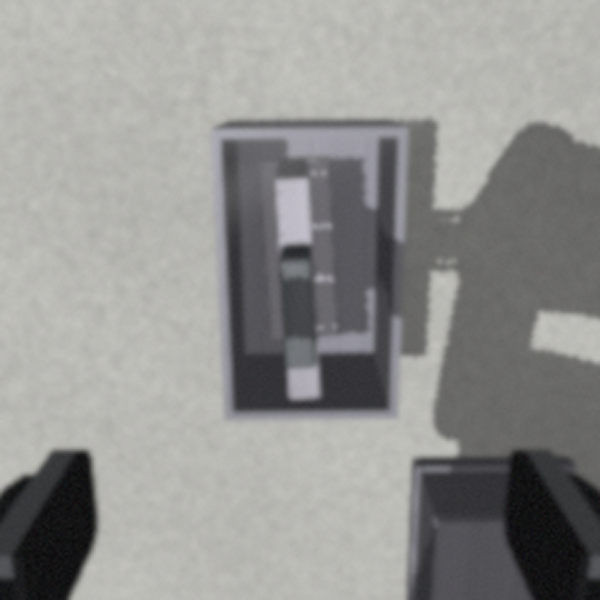

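Crop: the frame's top bar runs from (292,180) to (304,398), tilted about 3 degrees to the tool. The tab top centre is at (298,305), which is full-image (249,182).

```bash
python3 - <<'E'
from h import *
P5,P6=np.load("P5.npy"),np.load("P6.npy")
f=lambda x,y:(130+x/2.5,60+y/2.5)
a,b=onz(P6,f(292,180),.092),onz(P6,f(304.5,398),.092); d=a-b; y=np.arctan2(d[1],d[0]); print("yaw",y,np.linalg.norm(d),(a+b)/2)
print("ends tri",tri([P5,P6],[(202,57),f(292,180)]),tri([P5,P6],[(209.5,154),f(304.5,398)]))
print("tab tri",tri([P5,P6],[(201,110),f(298,305)]),onz(P6,f(298,305),.122))
w=[onz(P6,f(*u),.08) for u in((215,128),(408,128),(398,415),(227,415))];print("dish",np.mean(w,0))
plan(np.r_[(a+b)/2,.09],down(.625),1)
E
```

```text
yaw 0.6267765300794735 0.0946636003537554 [0.55451354 0.22270128]
ends tri [0.59333184 0.25016196 0.09136922] [0.51832515 0.19636608 0.09768737]
tab tri [0.55433401 0.22374568 0.11054394] [0.55816197 0.22523835]
dish [0.55993774 0.21927705]
total tool mm [ -1.4  -0.2 145.2] turn [ 0.0002 -0.0001 -0.0539] norm 0.054
[ -1.4  -0.2 145.2] [ 0.0002 -0.0001 -0.0539]
```

>>> {"method": "send_rows", "body": {"steps": "1 0 0 10 0 0 -0.027;1 0 0 20 0 0 -0.027;1 0 0 25 0 0 0;1 0 0 25 0 0 0;1 0 0 25 0 0 0;1 0 0 16 0 0 0;1 0 0 10 0 0 0;1 0 0 5 0 0 0;1 0 0 3 0 0 0;1 0 0 0 0 0 0;1 0 0 0 0 0 0"}}

```text
time_s: 13.4
eef_pos: [0.5564, 0.2243, 0.0969]
tool_rot: [0.0, 0.951, 0.308, 0.001]
force: [-0.4, -0.4, 0.4]
grip_width: 0.999
grasp_force: 0.0
```

>>> {"method": "send_rows", "body": {"steps": "0 0 0 0 0 0 0;0 0 0 0 0 0 0;0 0 0 0 0 0 0;0 0 0 0 0 0 0;0 0 0 0 0 0 0;0 0 0 0 0 0 0;0 0 0 0 0 0 0;0 0 0 0 0 0 0;0 0 0 0 0 0 0;0 0 0 0 0 0 0;0 0 0 0 0 0 0", "force": 60}}

```text
time_s: 14.32
eef_pos: [0.556, 0.2243, 0.096]
tool_rot: [-0.0, 0.951, 0.308, 0.0]
force: [-0.0, 0.3, 1.8]
grip_width: 0.128
grasp_force: 60.8
```

>>> {"method": "send_rows", "body": {"steps": "0 0 0 -3 0 0 0;0 0 0 -6 0 0 0;0 0 0 -10 0 0 0;0 0 0 -14 0 0 0;0 0 0 -16 0 0 0;0 0 0 -16 0 0 0;0 0 0 -16 0 0 0;0 0 0 -16 0 0 0;0 0 0 -16 0 0 0;0 0 0 -10 0 0 0;0 0 0 -5 0 0 0;0 0 0 0 0 0 0"}}

```text
time_s: 15.32
eef_pos: [0.5563, 0.2243, 0.2251]
tool_rot: [0.0, 0.951, 0.308, 0.001]
force: [0.9, -0.3, 0.5]
grip_width: 0.128
grasp_force: 60.3
```

```bash
python3 - <<'E'
from h import *
for c in ("wrist","scene"): r.grab_frame(c)
for l in("carrier","dish","slides_mid"): print(l,[(c,r.mark_of(c,l)[:1]) for c in("wrist","scene")])
P2=np.load("P2.npy")
d=np.array([np.cos(1.873),np.sin(1.873)]); L=np.array([.4945,-.3797]); g=L+d*.15; print("goal",g,pose()[0])
plan(np.r_[g+d*.12,.228],down(.302),16)
E
```

```text
carrier [('wrist', [{'pixel': [247.0, 192.2], 'confidence': 0.96}]), ('scene', [{'pixel': [313.6, 163.7], 'confidence': 0.93}])]
dish [('wrist', []), ('scene', [{'pixel': [311.9, 182.3], 'confidence': 0.93}])]
slides_mid [('wrist', [{'pixel': [252.2, 213.6], 'confidence': 0.79}]), ('scene', [{'pixel': [314.3, 156.0], 'confidence': 0.57}])]
goal [ 0.44985629 -0.23649756] [0.55577203 0.2242027  0.22338252]
total tool mm [-317.6  197.5   -4.4] turn [-1.00e-04  8.00e-04  3.24e-01] norm 0.324
[-19.8  12.3  -0.3] [-0.      0.0001  0.0203]
[-19.6  12.7  -0.3] [-0.      0.0001  0.0203]
[-19.3  13.1  -0.3] [-0.      0.0001  0.0203]
[-19.1  13.5  -0.3] [-0.      0.0001  0.0203]
[-18.8  13.9  -0.3] [-0.      0.0001  0.0203]
[-18.5  14.3  -0.3] [-0.      0.0001  0.0203]
[-18.2  14.7  -0.3] [-0.      0.0001  0.0203]
[-17.9  15.   -0.3] [-0.      0.0001  0.0203]
[-17.6  15.4  -0.3] [-0.      0.0001  0.0203]
[-17.3  15.7  -0.3] [-0.      0.0001  0.0203]
[-17.   16.1  -0.3] [-0.      0.0001  0.0203]
[-16.6  16.4  -0.3] [-0.      0.0001  0.0203]
[-16.3  16.8  -0.3] [-0.      0.0001  0.0203]
[-16.   17.1  -0.3] [-0.      0.0001  0.0203]
[-15.6  17.4  -0.3] [-0.      0.0001  0.0203]
[-15.2  17.7  -0.3] [-0.      0.0001  0.0203]
```

```bash
python3 - <<'E'
from h import *
plan(np.array([.435,-.189,.335]),down(.302),18)
E
```

```text
total tool mm [-340.1  264.  -111.4] turn [-1.00e-04  8.00e-04  3.24e-01] norm 0.324
[-18.9  14.7  -6.2] [-0.     0.     0.018]
[-18.6  15.   -6.2] [-0.     0.     0.018]
[-18.4  15.3  -6.2] [-0.     0.     0.018]
[-18.1  15.7  -6.2] [-0.     0.     0.018]
[-17.8  16.   -6.2] [-0.     0.     0.018]
[-17.5  16.3  -6.2] [-0.     0.     0.018]
[-17.2  16.6  -6.2] [-0.     0.     0.018]
[-16.9  16.9  -6.2] [-0.     0.     0.018]
[-16.6  17.2  -6.2] [-0.     0.     0.018]
[-16.3  17.5  -6.2] [-0.     0.     0.018]
[-16.   17.8  -6.2] [-0.     0.     0.018]
[-15.6  18.1  -6.2] [-0.     0.     0.018]
[-15.3  18.4  -6.2] [-0.     0.     0.018]
[-15.   18.7  -6.2] [-0.     0.     0.018]
[-14.6  18.9  -6.2] [-0.     0.     0.018]
[-14.3  19.2  -6.2] [-0.     0.     0.018]
[-13.9  19.4  -6.2] [-0.     0.     0.018]
[-13.6  19.7  -6.2] [-0.     0.     0.018]
```

>>> {"method": "send_rows", "body": {"steps": "0 -9 7.3 -6 0 0 0;0 -18.5 15 -9 0 0 0.018;0 -18.5 15 -10 0 0 0.018;0 -18.4 15.3 -10 0 0 0.018;0 -18.1 15.7 -10 0 0 0.018;0 -17.8 16 -10 0 0 0.018;0 -17.5 16.3 -10 0 0 0.018;0 -17.2 16.6 -10 0 0 0.018;0 -16.9 16.9 -10 0 0 0.018;0 -16.6 17.2 -8 0 0 0.018;0 -16.3 17.5 -8 0 0 0.018;0 -16 17.8 -6 0 0 0.018"}}

```text
time_s: 16.72
eef_pos: [0.4786, -0.0409, 0.3319]
tool_rot: [0.0, 0.977, 0.212, 0.0]
force: [0.0, 0.1, -1.0]
grip_width: 0.124
grasp_force: 60.3
```

>>> {"method": "send_rows", "body": {"steps": "0 -15.6 18.1 -4 0 0 0.018;0 -15.3 18.4 0 0 0 0.018;0 -15 18.7 0 0 0 0.018;0 -14.6 18.9 0 0 0 0.018;0 -14.3 19.2 0 0 0 0.018;0 -13.9 19.4 0 0 0 0.018;0 -13.6 12 0 0 0 0.018;0 -6 6 0 0 0 0;0 0 0 0 0 0 0;0 0 0 0 0 0 0;0 0 0 0 0 0 0"}}

```text
time_s: 17.63
eef_pos: [0.4264, -0.1997, 0.335]
tool_rot: [-0.0, 0.989, 0.151, 0.0]
force: [0.6, -0.0, -1.7]
grip_width: 0.129
grasp_force: 60.3
```

```bash
python3 - <<'E'
from h import *
Pw=P("wrist");i=r.grab_frame("wrist"); cv2.imwrite("pics/w7.png",i[...,::-1]); np.save("P7.npy",Pw)
for l in("lens","camera","carrier","slides_mid"): print(l,r.mark_of("wrist",l)[:2])
print(pose()[0], proj(Pw,[.4945,-.3797,.177]))
E
```

```text
lens [{'pixel': [425.5, 162.3], 'confidence': 0.7}]
camera [{'pixel': [397.8, 138.4], 'confidence': 0.65}]
carrier [{'pixel': [248.8, 192.6], 'confidence': 0.93}]
slides_mid [{'pixel': [251.2, 210.9], 'confidence': 0.94}]
[ 0.42643776 -0.19984194  0.33489867] [426.88820987 162.4586683 ]
```

View pics/w7.png

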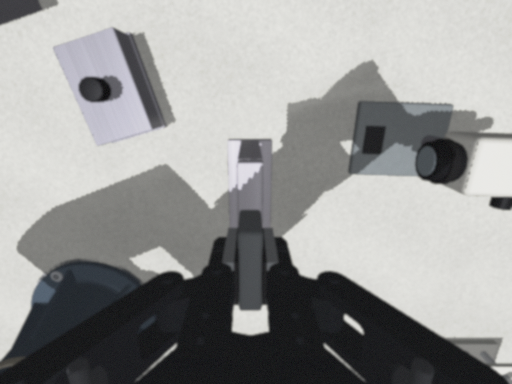

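The view shows the carrier held upright and square to the tool, bar at x≈250. The lens face is centred at (427,161), and the lid stands knob up at (95,88). A few more wrist viewpoints will pin the lens height down.

```bash
cat > obs.py <<'E'
from h import *
import json,os
def take():
    D=json.load(open("L.json")) if os.path.exists("L.json") else []
    for k in range(3):
        p=P("wrist"); r.grab_frame("wrist"); d=r.mark_of("wrist","lens")
        if d and d[0]["confidence"]>.4: D.append([p.tolist(),d[0]["pixel"]]); print(np.round(d[0]["pixel"],1),round(d[0]["confidence"],2))
    json.dump(D,open("L.json","w"))
    Ps=[np.array(x[0]) for x in D]; us=[x[1] for x in D]
    if len(D)>3: X=tri(Ps,us); print(X.round(4)); print([ (proj(p,X)-u).round(1).tolist() for p,u in zip(Ps,us)])
take()
E
python3 obs.py
```

```text
[426.2 158.4] 0.76
[422.1 161.9] 0.77
[424.  159.6] 0.97
```

>>> {"method": "send_rows", "body": {"steps": "0 -10 0 0 0 0 0;0 -20 0 0 0 0 0;0 -20 0 0 0 0 0;0 -20 0 0 0 0 0;0 -10 0 0 0 0 0;0 0 0 0 0 0 0;0 0 0 0 0 0 0;0 0 0 0 0 0 0"}}

```text
time_s: 18.85
eef_pos: [0.3503, -0.2241, 0.335]
tool_rot: [0.0, 0.989, 0.15, 0.0]
force: [-0.3, 0.2, -1.6]
grip_width: 0.126
grasp_force: 60.3
```

```bash
python3 obs.py
```

```text
[437.9  85.1] 0.69
[439.5  81.9] 0.66
[440.2  83.4] 0.78
[ 0.4957 -0.381   0.1697]
[[-1.7, 1.9], [2.3, -1.8], [0.3, 0.3], [0.7, -1.9], [-0.6, 1.5], [-1.1, -0.1]]
```

>>> {"method": "send_rows", "body": {"steps": "0 15 0 0 0 0 0;0 30 0 0 0 0 0;0 30 0 0 0 0 0;0 30 0 0 0 0 0;0 30 0 0 0 0 0;0 30 0 0 0 0 0;0 20 0 0 0 0 0;0 10 0 0 0 0 0;0 0 0 0 0 0 0;0 0 0 0 0 0 0;0 0 0 0 0 0 0"}}

```text
time_s: 20.07
eef_pos: [0.5352, -0.1665, 0.335]
tool_rot: [0.0, 0.989, 0.15, -0.0]
force: [-0.3, 1.1, -0.8]
grip_width: 0.126
grasp_force: 60.2
```

```bash
python3 obs.py
```

```text
[405.4 251.3] 0.85
[409.1 252.2] 0.69
[404.7 252.1] 0.71
[ 0.4954 -0.3796  0.1721]
[[-1.8, 2.2], [2.2, -1.5], [0.2, 0.7], [0.8, -2.1], [-0.5, 1.3], [-1.0, -0.3], [1.1, 0.4], [-2.8, -0.6], [1.6, -0.3]]
```

```bash
python3 - <<'E'
from h import *
import json
P7=np.load("P7.npy"); p7=np.array([.42644,-.19984,.3349]); x=np.array([np.cos(.302),np.sin(.302)])
D=json.load(open("L.json")); D+= [[np.load("P1.npy"),[405,26.5]],[np.load("P2.npy"),[440,181.7]]]*2+[[np.load("P7.npy"),[426,161.5]]]
X=tri([np.array(a[0]) for a in D],[a[1] for a in D]); print("lens",X)
for u,h in(((248.8,192.6),-.092),((251.2,210.9),-.048)):
    w=onz(P7,u,p7[2]+h)-p7[:2]; print("offset tool x,y(ish)",w@x,w@[x[1],-x[0]])
w=[onz(P7,u,.014) for u in((357,101),(350,174),(452,104))]; e=w[0]-w[1]; print("yaw",np.arctan2(e[1],e[0]),np.linalg.norm(e)); e=w[0]-w[2]; print(np.arctan2(e[1],e[0])-np.pi/2)
d=np.array([-np.sin(.302),np.cos(.302)]); g=X[:2]+.15*d
plan(np.r_[g,X[2]+.048],down(.302),8)
E
```

```text
lens [ 0.49515383 -0.3791336   0.17369715]
offset tool x,y(ish) -0.0005057459585597642 -0.0005721370115004271
offset tool x,y(ish) 0.0005694495215524981 0.0013451247325632714
yaw 0.31795785917674485 0.1181541054277255
0.27253303044018695
total tool mm [-102.    41.1  113.5] turn [ 0.0003 -0.0003 -0.0005] norm 0.001
[-12.8   5.1  14.2] [ 0.     -0.     -0.0001]
[-12.7   5.1  14.2] [ 0.     -0.     -0.0001]
[-12.7   5.1  14.2] [ 0.     -0.     -0.0001]
[-12.7   5.1  14.2] [ 0.     -0.     -0.0001]
[-12.7   5.1  14.2] [ 0.     -0.     -0.0001]
[-12.7   5.1  14.2] [ 0.     -0.     -0.0001]
[-12.7   5.1  14.2] [ 0.     -0.     -0.0001]
[-12.7   5.1  14.2] [ 0.     -0.     -0.0001]
```

>>> {"method": "send_rows", "body": {"steps": "0 -6 2 6 0 0 0;0 -12 5 14 0 0 0;0 -16 6.5 18 0 0 0;0 -18 7.5 20 0 0 0;0 -18 7.5 20 0 0 0;0 -16 6.5 18 0 0 0;0 -10 4 11 0 0 0;0 -4 1.5 4.5 0 0 0;0 -2 0.5 2 0 0 0;0 0 0 0 0 0 0;0 0 0 0 0 0 0;0 0 0 0 0 0 0"}}

```text
time_s: 21.37
eef_pos: [0.4515, -0.2355, 0.2221]
tool_rot: [0.0, 0.989, 0.151, 0.001]
force: [-0.0, 0.3, -1.7]
grip_width: 0.129
grasp_force: 60.3
```

```bash
python3 obs.py; python3 - <<'E'
from h import *
# subpixel fit of the foot's lens-side edge (top z=.014) and long sides
for n,a,b in((1,(343,6),(328,92)),(2,(369,111),(353,184)),(7,(357,101),(350,174))):
    g=cv2.GaussianBlur(cv2.cvtColor(cv2.imread(f"pics/w{n}.png"),6).astype(np.float32),(0,0),1)
    p=np.load(f"P{n}.npy"); pts=[]
    for y in np.arange(a[1]+8,b[1]-8):
        x=a[0]+(b[0]-a[0])*(y-a[1])/(b[1]-a[1]); xs=np.arange(int(x)-6,int(x)+7)
        gr=np.abs(np.gradient(g[int(y),xs])); gr[gr<gr.max()*.5]=0
        pts.append((np.sum(xs*gr)/gr.sum(),y))
    w=np.array([onz(p,u,.014) for u in pts],np.float32); v=cv2.fitLine(w,cv2.DIST_HUBER,0,1e-4,1e-4).ravel(); print(n,np.arctan(v[1]/v[0]),v[2:])
p,R=pose(); print(p,R.as_matrix()[:,1])
E
```

```text
[454.8 211.1] 0.76
[453.6 213.5] 0.93
[453.4 210.7] 0.88
[ 0.4954 -0.3795  0.172 ]
[[-1.9, 2.2], [2.1, -1.5], [0.1, 0.7], [0.6, -2.1], [-0.6, 1.3], [-1.1, -0.3], [1.0, 0.4], [-2.9, -0.6], [1.5, -0.3], [-0.8, 0.7], [0.8, -1.8], [1.4, 0.9]]
1 0.2678032 [ 0.48938376 -0.35552374]
2 0.2662647 [ 0.4931301  -0.35323593]
7 0.269304 [ 0.47659472 -0.3580042 ]
[ 0.45097576 -0.23549659  0.22152773] [ 2.97684785e-01 -9.54664200e-01  1.84004867e-04]
```

```bash
python3 - <<'E'
from h import *
def fit(n,a,b,z,m=6):
    im=cv2.cvtColor(cv2.imread(f"pics/w{n}.png"),6).astype(np.float32); g=cv2.GaussianBlur(im,(0,0),1); p=np.load(f"P{n}.npy"); pts=[]
    for x in np.arange(a[0]+m,b[0]-m):
        y=a[1]+(b[1]-a[1])*(x-a[0])/(b[0]-a[0]); ys=np.arange(max(0,int(y)-6),int(y)+7)
        gr=np.abs(np.gradient(g[ys,int(x)])); gr[gr<gr.max()*.5]=0; pts.append((x,np.sum(ys*gr)/gr.sum()))
    w=np.array([onz(p,u,z) for u in pts],np.float32); v=cv2.fitLine(w,cv2.DIST_HUBER,0,1e-4,1e-4).ravel()
    d=w@np.array([-v[1],v[0]]); print(n,a,"yaw",(np.arctan2(v[1],v[0])%np.pi)-np.pi/2,"resid mm",d.std()*1e3)
fit(7,(357,101),(452,104),.014); fit(2,(369,111),(465,122),.014); fit(7,(350,174),(415,176),.014); fit(1,(328,92),(418,104),.014)
fit(2,(353,184),(430,192),.014)
fit(7,(470,133),(511,135),.2); fit(7,(466,193),(495,196),.2)
E
```

```text
7 (357, 101) yaw 0.27531648 resid mm 0.71692616
2 (369, 111) yaw 0.27490067 resid mm 0.4817736
7 (350, 174) yaw 0.25731528 resid mm 0.94068897
1 (328, 92) yaw 0.2715534 resid mm 1.7477084
2 (353, 184) yaw 0.2657423 resid mm 0.9930831
7 (470, 133) yaw 0.305166 resid mm 0.81485033
7 (466, 193) yaw 0.30177116 resid mm 0.9839513
```

```bash
python3 - <<'E'
from h import *
plan(np.array([.455,-.2335,.2205]),down(.27),2)
E
```

```text
total tool mm [ 4.4 -0.7  1. ] turn [ 0.0002 -0.0002  0.0323] norm 0.032
[ 2.2 -0.4  0.5] [ 0.0001 -0.0001  0.0161]
[ 2.2 -0.4  0.5] [ 0.0001 -0.0001  0.0161]
```

>>> {"method": "send_rows", "body": {"steps": "0 1.1 -0.2 0.2 0 0 0.008;0 1.1 -0.2 0.3 0 0 0.008;0 1.1 -0.2 0.3 0 0 0.008;0 1.1 -0.1 0.2 0 0 0.008;0 0 0 0 0 0 0;0 0 0 0 0 0 0;0 0 0 0 0 0 0;0 0 0 0 0 0 0;0 0 0 0 0 0 0;0 0 0 0 0 0 0;0 0 0 0 0 0 0;0 0 0 0 0 0 0"}}

```text
time_s: 22.67
eef_pos: [0.4548, -0.2337, 0.2204]
tool_rot: [0.0, 0.991, 0.135, 0.0]
force: [-0.3, -0.0, -0.3]
grip_width: 0.127
grasp_force: 60.3
```

```bash
python3 - <<'E'
from h import *
p,R=pose(); print(p,R.as_matrix()[:,0],R.as_matrix()[:,2])
Pw=P("wrist"); us=[]
for k in range(3):
    for c in("scene","top","wrist"): r.grab_frame(c)
    for c in("scene","top","wrist"):
        d=r.mark_of(c,"slides_mid"); us.append((c,d[0]["pixel"] if d else None))
exp=p+[0,0,-.048]
for c,u in us:
    if u: print(c,(np.array(u)-proj(P(c),exp)).round(1))
print({l:[tri([P("scene"),P("top")],[r.mark_of(c,l)[0]["pixel"] for c in("scene","top")]).round(3) if all(r.mark_of(c,l) for c in("scene","top")) else None] for l in("lid","dish","bottle","jar")})
print(r.get_obs()["time_s"],np.abs(r.get_obs()["joint_vel"]).max())
E
```

```text
[ 0.45481287 -0.2337091   0.22040552] [9.63790201e-01 2.66661673e-01 9.77820250e-06] [ 1.27260415e-05 -9.32654308e-06 -1.00000000e+00]
scene [-0.6 -3. ]
top [-2.4  1.2]
wrist [1.  1.5]
scene [-2.3 -2. ]
top [-0.6 -0.9]
wrist [5.2 0.3]
scene [-1.2  0.4]
top [-1.2  1.7]
wrist [ 1.3 -0.7]
{'lid': [array([ 0.44 ,  0.02 , -0.021])], 'dish': [array([0.564, 0.218, 0.01 ])], 'bottle': [array([ 0.767,  0.089, -0.015])], 'jar': [array([ 0.624,  0.454, -0.008])]}
24.3667 0.0009733517872154574
```

```bash
python3 -c "
from plant import r
print(r.sign_off())"
```

```text
the job is handed in; nothing more can be done
None
```

I handed the job in with the lid flat on the bench, knob up and clear of the dish, and the carrier held still about 15 cm in front of the lens. The slides are at lens height and square to the camera, to within a few millimetres by my own measurements; the sign-off returned no verdict.

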